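# Put the pastry tools back in their fitted case

### The arm

A 6-joint arm with a two-finger parallel gripper is mounted at the origin on a cart in front of the work surface, level with it; the furniture and walls round the work are solid. World frame = base frame: x ahead of the robot, y to its left, z up, the work surface at z = 0. Lengths are in m, angles in rad, forces in N, time in s.
With the tool pointing down it reaches from about 0.375 to 0.9 m from the base axis. Payload 3.1 kg.
Tool frame: the origin (TCP) lies between the finger pads; the fingertips stand 11 mm ahead of it and the grasp point (between the pads) lies 8 mm behind it; z points along the fingers, y is the line along which they close (so a half turn about z gives the same grasp; the last joint's range is limited). The gripper opens to 87 mm and grips with 3 to 60 N. Pads are 19 mm wide; open, the fingers measure 117 mm over their backs; the gripper's body (75 mm by 190 mm) begins 51 mm behind the grasp point.
Start: joints at [-1.431, 0.527, 1.433, -0, 1.181, -0.178], TCP at [0.195, -0.594, 0.234] pointing down, gripper open.
Joint ranges: [-3.08, 3.08], [-0.75, 2.2], [0.22, 2.44], [-1.43, 4.57], [0, 2.65], [-2.85, 2.85]. Speed limits (rad/s): [2.79, 2.79, 3.14, 3.14, 3.14, 3.14].

### API

Orientations are given as a unit quaternion [x, y, z, w].
In Python, from rig import robot gives the robot as it stands.
- The arm moves only by the tool move_arm, never from a script. Its argument "moves" is text: rows parted by semicolons, each of 7 numbers parted by spaces: the shift along the tool's x, y, z in units of 100 mm (1.0 is 100 mm), then the turn, a rotation vector about the tool's x, y, z in units of 90 degrees (1.0 is 90 degrees), then the opening, from 0 (shut) to 1 (fully open). A call has 1 to 12 rows; each row is the pose to reach, as a shift and turn from the pose commanded when the call began, along the tool's axes at that moment; what a row does not reach only later rows make up. A row lasts 1/10 s, in which the tool goes at most 50 mm and 8.59 degrees, less where a joint would pass 70% of its speed; a pose out of reach is approached as far as the arm can. A call with a number of a shift or a turn outside -1 to 1 is refused whole. A call with a gripper value outside its range is refused whole. The fingers move at their own pace and stop on an object; "squeeze" is the grip in N (left out, the last holds). Time passes only in rows, so rows that repeat a pose let the fingers close. It gives the time, the measured TCP pose, the force, the opening and the grip force at its end, in the units of the state.
- robot.get_obs(): the state, without advancing time (a new reading comes with each control period).
- robot.camera(name): name is "scene" or "top" or "wrist"; returns a dict with "image" (480x640x3 uint8, red, green, blue), "intrinsics" (3x3 intrinsics, pixels), "extrinsics" (4x4, takes a point from world to camera coordinates). Camera axes: x right, y up, looking along -z (the intrinsics and any distortion apply to the point x, -y, -z); pixel columns grow to the right and rows downward; lengths in m; the calibration is good to about 2 mm. A picture is of the moment at which its call begins. There is no depth.
- robot.hand_in(): hands the job in; it is judged then, once.
The state is a dict: "time": time; "q": joint angles; "joint_velocities": joint speeds; "joint_torque": joint torques, N m; "position": TCP position; "tool_rot": TCP orientation; "ft_force": force on the tool from outside, world axes, zero at the start; "moment": the same for the moment, N m; "grip_width": finger opening in m; "grip_force": force on a finger pad.
Only numpy, scipy, OpenCV 4.12 (cv2) and the standard library are available. Lean on these libraries where they do the work, as an engineer would, in place of code of your own. Each camera call takes 0.05 s, during which the arm holds its last target. There are 200 camera calls.

### The job

Put the pastry wheel and the cake slice away in their case: squeeze the cover's two tabs together, lift the cover off and lay it the right way up on the clear worktop to the left of the case, then press each tool fully home in the cutout shaped for it. Put the cover back on, sitting flat all round with both of its catches sprung out into the case wall, and leave the other things where they are.

Things in the scene. Friction and masses are not known exactly. Their poses are not given: they have to be found in the camera images.
- case: Plastic tray fixed on the worktop, 158 (x) by 214 (y) by 48 mm high, walls 5 mm. Origin: centre of the underside, z up, -x the near side. Inside, a pale rigid insert (surface at z = 24) has two dark-lined cutouts, floor at z = 6: one with a round end toward +y (centre line x = +36), one with a wedge-shaped end toward -y (x = -32). They leave 1.5 mm each side of a handle, 3 mm round a head.
- wheel_home (a point): Where the pastry wheel's origin belongs: floor of the round-ended cutout, case (36, -42.5, 6) mm; case axes; the wheel's x axis must point along case +y. For the fingers, the insert is cut down to z = 10 mm over 42 mm of the handle's length here, 38 mm outward and 20 mm or more inward of its centre line; a held tool can be pressed home.
- slice_home (a point): Where the cake slice's origin belongs: floor of the wedge-ended cutout, case (-32, 42.5, 6) mm; case axes; the slice's x axis must point along case -y. Finger room as for the wheel. In both cutouts sprung rubber lips 34 mm either side of this point clamp the handle: a tool laid in stays 10 mm proud until pushed down at its handle's middle with some 8 to 16 N.
- cover_home (a point): Where the cover's origin lies when it is on: case (0, 0, 36.5) mm, with the case's axes. The cover will not go down over a tool that is not pressed home (one at home stands 8 mm above the insert and 16 mm below the wall tops).
- cover: Snap-fit plastic cover, 158 by 214 mm, 0.26 kg, on the case at the start with its axes. Origin: centre, at the lower edge of its 11.5 mm deep locating lip (2.5 mm clearance inside the walls), on which it also rests on the worktop. Plate top at z = 15.5 mm. At its centre is a pod with two opposing upright tabs, on its -x and +x sides, to be squeezed together along x.
- near_tab (a joint): Inward travel (m) of the -x tab: 0 = catch sprung out into the long wall, 0.009 = fully in; catch free of the wall from 0.005. Tabs: outer faces 62 mm apart (44 squeezed), 31 mm wide along y, z = 17 to 44 mm in the cover's frame. About 8 N squeezes one fully; keep both squeezed while lifting or lowering the cover by them; let go and the catches spring out; if one hangs up, push the pod down.
- far_tab (a joint): The same for the tab on the cover's +x side.
- pastry_wheel: Pastry wheel lying flat, 185 mm long, 0.1 kg: wooden handle 100 long, 26 wide, 26 high (sides upright from 10 to 16 mm height, tapering in above and below) and a steel wheel 60 mm across, level at 13 mm height, centred at x = +105. Origin: underside of the handle's middle; x from handle to wheel, z up. Centre of mass about 20 mm from the origin toward the wheel.
- cake_slice: Cake slice lying flat, 185 mm long, 0.1 kg: the same wooden handle, and a wedge-shaped steel blade 53 mm wide, 4 thick, at 13 mm height, narrowing to a tip at x = +135. Origin: underside of the handle's middle; x from handle to blade, z up. Centre of mass about 15 mm from the origin toward the blade.
- lemon: Lemon, 71 mm, bystander near the front edge, left of the case.
- garlic: Garlic bulb, 60 mm, bystander near the front edge, right of the case.
- cutter_a: Fluted pastry cutter ring, 68 mm across, 32 high, bystander behind the case.
- cutter_b: Smaller fluted cutter ring, 54 mm across, 30 high, bystander behind the case.
- cork_jar_a: Small glass bottle with cork, 56 mm across, 111 high, bystander behind the case to the right.
- honey: Honey jar, 71 mm across, 110 high, bystander behind the case to the left.
- onion: Onion, 79 mm, bystander at the far left.

How it is judged:
On the way, in this order (a step that is already met when the one before it is completed fails the run):
1. the cover is off and lies level on the worktop beside the case (horizontal distance between cover and cover_home above 0.15 m and height (world z) of cover below 0.006 m and angle between cover's own z axis and vertical below 0.08 rad and y of cover in the frame of case above 0.1 m), for 0.2 s.
2. both tools are pressed home in their cutouts (horizontal distance between pastry_wheel and wheel_home below 0.006 m and z of pastry_wheel in the frame of wheel_home below 0.0025 m and angle between each of pastry_wheel, cake_slice's own z axis and vertical below 0.06 rad and angle between the x axis of each of pastry_wheel, cake_slice and the y axis of case, either way round below 0.08 rad and horizontal distance between cake_slice and slice_home below 0.006 m and z of cake_slice in the frame of slice_home below 0.0025 m), for 0.2 s.
At the end, for the whole second after the job is handed in: Both tools in their cutouts (within 6 mm of home sideways, at most 2.5 mm proud, level within 0.06 rad, along the case within 0.08 rad); cover on (within 6 mm sideways, at most 3 mm high, level within 0.03 rad) with both tabs sprung out (below 2 mm), at rest (all of step 2 and horizontal distance between cover and cover_home below 0.006 m and z of cover in the frame of cover_home below 0.003 m and angle between cover's own z axis and vertical below 0.03 rad and value of joint each of near_tab, far_tab below 0.002 m and linear speed of cover below 0.02 m/s); the robot touches nothing.
It fails at once if one of the other loose things (lemon, garlic, cutter rings, cork bottle, honey, onion) is pushed more than 30 mm (distance of any of lemon, garlic, cutter_a, cutter_b, cork_jar_a, honey, onion from where it was at the start of the episode above 0.03 m).
It also fails if it takes over 72 s, if anything falls off the work surface, if the arm or the gripper's body presses on something with over 40 N, if the wrist force passes 120 N, or if a joint passes its speed limit or range.

## Working session

There is one attempt and no reset: what is moved stays moved. The work goes in short steps, Python scripts to look and compute and a tool call to move; the robot and the scene stay as the last step left them, time stands still between calls to the robot, and variables do not carry over. Pictures are saved under pics/ and viewed, at most 10 in all, crops included, and the job is handed in when it is done.

Besides the shell and the picture viewer there is one more tool, called as name(argument=value, ...), one argument or row to a line, values as JSON. move_arm: Moves the arm, as the interface text tells. Shifts and turns lie within -1 to 1; 1 stands for 100 mm of shift or 90 degrees of turn. Its arguments: {"type":"object","properties":{"moves":{"type":"string"},"squeeze":{"type":"number"}},"required":["moves"]}

```bash
mkdir -p pics; ls; cat > h.py <<'E'
import numpy as np,cv2,sys
from rig import robot
from scipy.spatial.transform import Rotation as R
def cam(n,f=None):
    c=robot.camera(n)
    if f: cv2.imwrite('pics/'+f,cv2.cvtColor(c['image'],cv2.COLOR_RGB2BGR))
    return c
def ray(c,u,v,z):
    K=np.array(c['intrinsics']);E=np.array(c['extrinsics'])
    d=np.linalg.inv(K)@[u,v,1];d=d*[1,-1,-1]
    d=E[:3,:3].T@d;o=-E[:3,:3].T@E[:3,3]
    return o+d*(z-o[2])/d[2]
def proj(c,p):
    K=np.array(c['intrinsics']);E=np.array(c['extrinsics'])
    q=E[:3,:3]@np.array(p)+E[:3,3];q=q*[1,-1,-1];q=K@q;return q[:2]/q[2]
def st():
    o=robot.get_obs();print(o['time'],np.round(o['position'],4),np.round(R.from_quat(o['tool_rot']).as_matrix(),3).tolist(),np.round(o['q'],3),np.round(o['ft_force'],1),o['grip_width'],o['grip_force'])
E
python3 - <<'E'
from h import *
for n in('top','scene'):
    c=cam(n,n+'0.png');print(np.round(c['intrinsics'],1).tolist(),np.round(c['extrinsics'],3).tolist())
    import pickle;pickle.dump(c,open(n+'0.pkl','wb'))
st()
E
```

```text
pics
[[544.5, 0.0, 315.9], [0.0, 544.5, 247.4], [0.0, 0.0, 1.0]] [[0.008, -1.0, 0.004, 0.161], [0.997, 0.008, 0.074, -0.552], [-0.074, 0.003, 0.997, -1.68], [0.0, 0.0, 0.0, 1.0]]
[[623.5, 0.0, 328.7], [0.0, 623.5, 239.5], [0.0, 0.0, 1.0]] [[-0.651, -0.759, 0.016, 0.47], [0.527, -0.437, 0.729, -0.242], [-0.546, 0.483, 0.685, -1.359], [0.0, 0.0, 0.0, 1.0]]
0.1 [ 0.1952 -0.5931  0.2326] [[0.95, 0.313, -0.0], [0.313, -0.95, 0.002], [0.0, -0.002, -1.0]] [-1.432  0.528  1.434 -0.     1.181 -0.179] [-0.2 -0.7  0.2] 0.08711633959369026 0.0
```

View pics/top0.png

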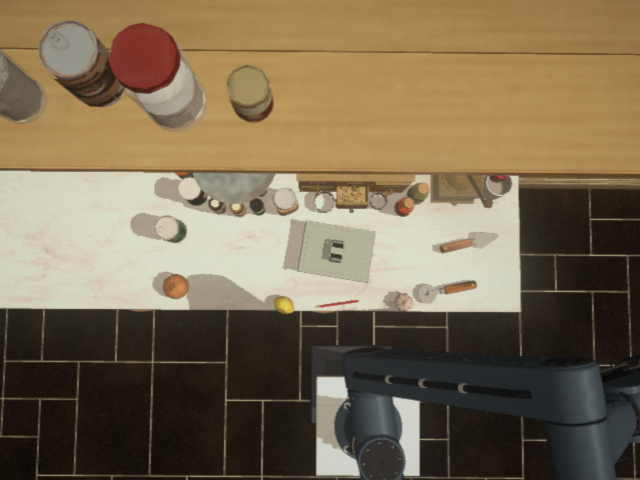

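View pics/scene0.png

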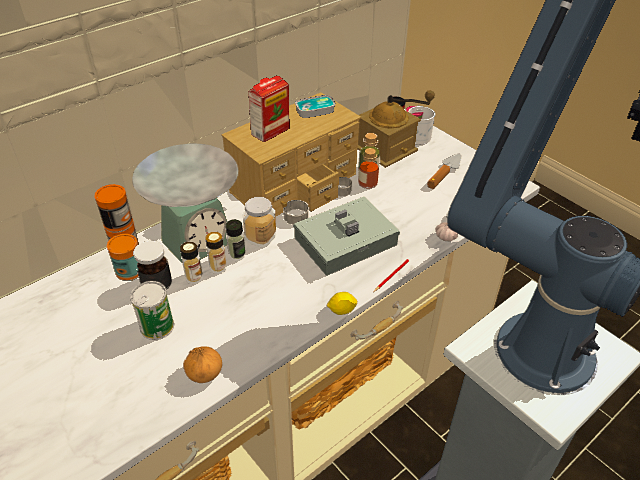

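The top view shows the case at about (337,251) with its long side roughly along image x. The slice is at (457,244) with its blade toward +u, and the wheel handle is at (458,287) with the wheel at (426,293). The lemon is at (285,304). I'll enlarge this area.

```bash
python3 - <<'E'
import cv2
a=cv2.imread('pics/top0.png')[190:320,275:505]
b=cv2.resize(a,None,fx=3.4,fy=3.4,interpolation=cv2.INTER_CUBIC)
cv2.imwrite('pics/c0.png',b)
E
```

```text
(no output)
```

View pics/c0.png

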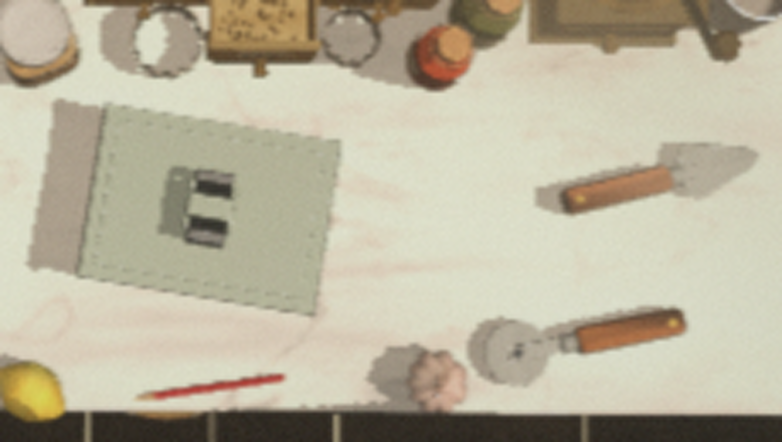

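The crop (3.4x, offset 275,190) shows the cover corners at (104,103), (341,140), (315,316) and (79,275). The slice handle runs (567,202)→(672,178) with its tip at (757,155). The wheel handle runs (685,320)→(577,345) with the wheel's centre at (514,351).

```bash
python3 - <<'E'
from h import *
import pickle
c=pickle.load(open('top0.pkl','rb'))
f=lambda u,v,z:ray(c,u/3.4+275-.35,v/3.4+190-.35,z)
P=[f(*p,.052) for p in((104,103),(341,140),(315,316),(79,275))]
print(np.round(P,4)); print('ctr',np.mean(P,0))
for i in range(4): d=P[(i+1)%4]-P[i];print(np.linalg.norm(d),np.degrees(np.arctan2(d[1],d[0])))
print('tabs',f(209,208,.078), f(214,183,.08),f(206,231,.08))
a,b,t=f(567,202,.014),f(672,178,.014),f(757,155,.013)
def rep(n,a,b,t):
    for e in(b,t):
        d=e-a;print(n,a[:2],e[:2],np.linalg.norm(d[:2]),np.degrees(np.arctan2(d[1],d[0])))
    print('origin',(a+(t-a)/np.linalg.norm(t-a)*.05))
rep('slice',a,b,t)
rep('wheel',f(685,320,.014),f(577,345,.014),f(514,351,.013))
for n,p in dict(lemon=(30,392,.03),garlic=(437,380,.03),pen=(212,387,0),pen2=(140,397,0),ca=(165,42,.03),honey=(38,30,.11),edge=(300,411,0),cb=(350,37,.03)).items(): print(n,f(*p)[:2])
E
```

```text
[[ 0.6331  0.1991  0.052 ]
 [ 0.6012 -0.0153  0.052 ]
 [ 0.4423  0.0081  0.052 ]
 [ 0.4774  0.2202  0.052 ]]
ctr [0.53849358 0.10305916 0.052     ]
0.21678109764844347 -98.47018034312157
0.1605941151437123 171.6169065280463
0.21495666036039307 80.58859698820484
0.15707690739781974 -7.705054881926532
tabs [0.5368913  0.10477944 0.078     ] [0.55900388 0.10053355 0.08      ] [0.51633769 0.10741845 0.08      ]
slice [ 0.54935059 -0.22803874] [ 0.57232701 -0.32529778] 0.09993616378035282 -76.7081668449097
slice [ 0.54935059 -0.22803874] [ 0.59438221 -0.40459574] 0.18220928315761833 -75.69152543795246
origin [ 0.56170752 -0.27648697  0.01372559]
wheel [ 0.44156142 -0.33545753] [ 0.41793341 -0.2359694 ] 0.10225541824455296 103.35998849217718
wheel [ 0.44156142 -0.33545753] [ 0.41200904 -0.17831062] 0.15990152128376964 100.65041317841346
origin [ 0.43232079 -0.28631984  0.01368731]
lemon [0.37185762 0.26417339]
garlic [ 0.38541026 -0.10473412]
pen [0.37672623 0.09804504]
pen2 [0.36706132 0.16438697]
ca [0.69268713 0.14398291]
honey [0.6897114 0.2565256]
edge [0.35531293 0.0168229 ]
cb [ 0.6987098  -0.02606031]
```

move_arm(
  moves="0.9 -0.93 0 0 0 0 1;0.9 -0.93 0 0 0 0 1;0.9 -0.93 0 0 0 0 1;0.9 -0.93 0 0 0 0 1",
)

```text
time: 0.5
position: [0.2529, -0.4721, 0.2329]
tool_rot: [0.987, 0.16, 0.0, -0.003]
ft_force: [0.7, 0.2, 0.9]
grip_width: 0.0868
grip_force: 0.0
```

move_arm(
  moves="0.9 -0.93 0 0 0 0 1;0.9 -0.93 0 0 0 0 1;0.9 -0.93 0 0 0 0 1;0.9 -0.93 0 0 0 0 1",
)

```text
time: 0.9
position: [0.3087, -0.3574, 0.2333]
tool_rot: [0.987, 0.16, -0.0, -0.001]
ft_force: [-0.4, -0.2, -0.2]
grip_width: 0.0868
grip_force: 0.0
```

move_arm(
  moves="0.9 -0.93 0 0 0 0 1;0.9 -0.93 0 0 0 0 1;0.9 -0.93 0 0 0 0 1;0.9 -0.93 0 0 0 0 1",
)

```text
time: 1.3
position: [0.3653, -0.2426, 0.2335]
tool_rot: [0.987, 0.16, -0.0, -0.0]
ft_force: [0.4, -0.8, 0.4]
grip_width: 0.0869
grip_force: 0.0
```

move_arm(
  moves="0.9 -0.93 0 0 0 0 1;0.9 -0.93 0 0 0 0 1;0.9 -0.93 0 0 0 0 1;0.9 -0.93 0 0 0 0 1",
)

```text
time: 1.7
position: [0.4226, -0.1273, 0.2336]
tool_rot: [0.987, 0.16, 0.001, 0.0]
ft_force: [0.0, -2.1, -0.4]
grip_width: 0.087
grip_force: 0.0
```

move_arm(
  moves="0.9 -0.93 0 0 0 0 1;0.9 -0.93 0 0 0 0 1;0.9 -0.93 0 0 0 0 1;0.9 -0.93 0 0 0 0 1",
)

```text
time: 2.1
position: [0.48, -0.0113, 0.2336]
tool_rot: [0.987, 0.16, 0.001, 0.001]
ft_force: [0.6, 0.3, 0.2]
grip_width: 0.0872
grip_force: 0.0
```

move_arm(
  moves="0.93 -0.9 0 0 0 -0.703 1;0.93 -0.9 0 0 0 -0.703 1;0.93 -0.9 0 0 0 -0.703 1;0.93 -0.9 0 0 0 -0.703 1;0.93 -0.9 0 0 0 -0.703 1;0.93 -0.9 0 0 0 -0.703 1;0.93 -0.9 0 0 0 -0.703 1;0.93 -0.9 0 0 0 -0.703 1;0.93 -0.9 0 0 0 -0.703 1",
)

```text
time: 3.0
position: [0.5388, 0.1003, 0.2334]
tool_rot: [0.759, 0.652, -0.0, 0.001]
ft_force: [-0.1, 0.8, -0.7]
grip_width: 0.0874
grip_force: 0.0
```

```bash
python3 - <<'E'
from h import *
import pickle
c=cam('wrist','w1.png');pickle.dump(c,open('w1.pkl','wb'))
st()
s=pickle.load(open('scene0.pkl','rb'))
for n,p in dict(honey=(262,240),b1=(236,256),b2=(217,270),b3=(193,280),can=(155,335),onion=(203,380)).items(): print(n,ray(s,*p,0)[:2])
E
```

```text
3.05 [0.5386 0.1007 0.2334] [[0.152, 0.988, 0.0], [0.988, -0.152, -0.001], [-0.001, 0.001, -1.0]] [-1.900e-02  4.240e-01  1.627e+00 -1.000e-03  1.090e+00  1.340e-01] [-0.5  0.1  0.2] 0.08737595609604096 0.0
honey [0.67670117 0.26423335]
b1 [0.67093768 0.34856966]
b2 [0.66031965 0.41165745]
b3 [0.66897483 0.47408248]
can [0.5800344  0.62581824]
onion [0.41270456 0.60813337]
```

View pics/w1.png

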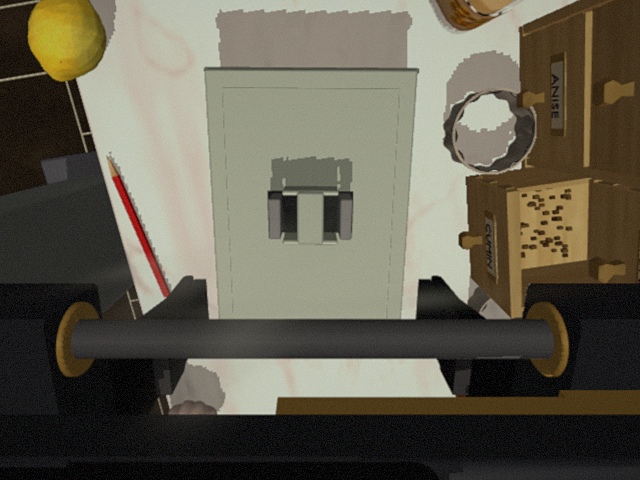

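The wrist view looks down at the cover: its left-end edge runs (206,70)–(417,70), and the tab outer faces are at u≈269 and 353, v≈191–240. It appears well aligned in yaw.

```bash
python3 - <<'E'
from h import *
import pickle
c=pickle.load(open('w1.pkl','rb'))
a,b=ray(c,269,191,.0805),ray(c,353,191,.0805);print(a,b,np.linalg.norm(b-a))
e,f=ray(c,269,239,.0805),ray(c,353,239,.0805);print(e,f,np.linalg.norm(a-e),'ctr',(a+b+e+f)/4)
a,b=ray(c,206,69,.052),ray(c,417,69,.052);d=b-a;print(a,b,np.linalg.norm(d),np.degrees(np.arctan2(d[1],d[0])),(a+b)/2-.107*np.array([.148,.989,0]))
p,q=ray(c,206,69,.052),ray(c,218,319,.052);d=p-q;print(np.degrees(np.arctan2(d[1],d[0])))
p,q=ray(c,417,69,.052),ray(c,402,319,.052);d=p-q;print(np.degrees(np.arctan2(d[1],d[0])))
E
```

```text
[0.51128676 0.1272775  0.0805    ] [0.57140753 0.11807581 0.0805    ] 0.06082086745175606
[0.50485512 0.09170732 0.0805    ] [0.56687028 0.08221241 0.0805    ] 0.03614696975745073 ctr [0.53860492 0.10481826 0.0805    ]
[0.47801943 0.21902598 0.052     ] [0.63132914 0.19557995 0.052     ] 0.15509217771043143 -8.695012047816377 [0.53883828 0.10147996 0.052     ]
80.41126654167738
81.43014904045198
```

move_arm(
  moves="0.03 0 0.5 0 0 0 1;0.03 0 1 0 0 0 1",
)

```text
time: 3.25
position: [0.5409, 0.1048, 0.1343]
tool_rot: [0.758, 0.652, 0.003, 0.003]
ft_force: [-0.0, 0.2, -1.2]
grip_width: 0.0872
grip_force: 0.0
```

move_arm(
  moves="0 0 0.4 0 0 0 1;0 0 0.6 0 0 0 1;0 0 0.67 0 0 0 1;0 0 0.67 0 0 0 1;0 0 0.67 0 0 0 1",
)

```text
time: 3.75
position: [0.5394, 0.1057, 0.0677]
tool_rot: [0.758, 0.652, 0.001, 0.001]
ft_force: [0.3, 0.8, -0.1]
grip_width: 0.087
grip_force: 0.0
```

move_arm(
  moves="0 0 0 0 0 0 0;0 0 0 0 0 0 0;0 0 0 0 0 0 0;0 0 0 0 0 0 0;0 0 0 0 0 0 0;0 0 0 0 0 0 0;0 0 0 0 0 0 0;0 0 0 0 0 0 0;0 0 0 0 0 0 0;0 0 0 0 0 0 0",
  squeeze=30,
)

```text
time: 4.75
position: [0.5385, 0.1063, 0.0674]
tool_rot: [0.758, 0.653, 0.0, 0.0]
ft_force: [-1.9, 0.2, 7.3]
grip_width: 0.0436
grip_force: 30.0
```

move_arm(
  moves="0 0 -0.1 0 0 0 0;0 0 -0.2 0 0 0 0;0 0 -0.35 0 0 0 0;0 0 -0.55 0 0 0 0;0 0 -0.7 0 0 0 0;0 0 -0.7 0 0 0 0",
)

```text
time: 5.35
position: [0.5396, 0.1062, 0.1388]
tool_rot: [0.758, 0.653, 0.002, 0.002]
ft_force: [0.1, -0.0, -2.1]
grip_width: 0.0431
grip_force: 30.0
```

```bash
python3 - <<'E'
from h import *
c=cam('scene','s2.png');st()
E
```

```text
5.4 [0.5387 0.1062 0.1376] [[0.148, 0.989, 0.002], [0.989, -0.148, -0.0], [0.0, 0.002, -1.0]] [-0.009  0.56   1.715  0.     0.865  0.14 ] [ 0.2 -1.1 -2.4] 0.04280454024952244 29.999261969933286
```

View pics/s2.png

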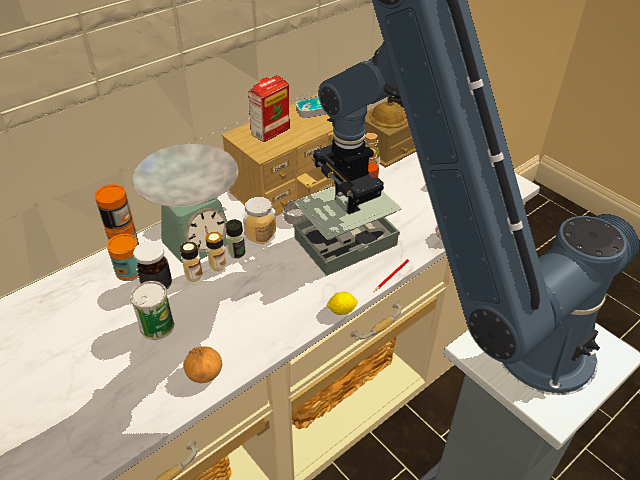

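The cover is off and level in the gripper, and the case is open below it. I'll carry it left and set it down.

move_arm(
  moves="0.25 -0.05 0 0 0 0 0;0.55 -0.11 0 0 0 0 0;0.87 -0.18 0 0 0 0 0",
)

```text
time: 5.7
position: [0.5325, 0.1951, 0.1355]
tool_rot: [0.758, 0.652, -0.001, -0.001]
ft_force: [0.1, -0.9, -2.4]
grip_width: 0.043
grip_force: 30.0
```

move_arm(
  moves="0.3 -0.06 0 0 0 0 0;0.6 -0.12 0 0 0 0 0;0.87 -0.18 0 0 0 0 0",
)

```text
time: 6.0
position: [0.5272, 0.2848, 0.1352]
tool_rot: [0.758, 0.653, -0.001, -0.001]
ft_force: [-0.4, 0.2, -2.1]
grip_width: 0.0429
grip_force: 30.0
```

move_arm(
  moves="0.3 -0.06 0 0 0 0 0;0.6 -0.12 0 0 0 0 0;0.8 -0.17 0 0 0 0 0;0.87 -0.18 0 0 0 0 0;0.87 -0.18 0 0 0 0 0",
)

```text
time: 6.5
position: [0.5226, 0.3726, 0.1354]
tool_rot: [0.757, 0.653, -0.001, -0.0]
ft_force: [-0.4, -0.5, -3.5]
grip_width: 0.0431
grip_force: 30.0
```

move_arm(
  moves="0 0 0.3 0 0 0 0;0 0 0.6 0 0 0 0;0 0 0.8 0 0 0 0;0 0 0.9 0 0 0 0;0 0 0.97 0 0 0 0;0 0 1 0 0 0 0;0 0 1 0 0 0 0",
)

```text
time: 7.2
position: [0.5239, 0.3721, 0.037]
tool_rot: [0.758, 0.652, 0.0, 0.0]
ft_force: [-0.5, -0.1, -2.1]
grip_width: 0.0426
grip_force: 30.0
```

move_arm(
  moves="0 0 0.03 0 0 0 0;0 0 0.065 0 0 0 0;0 0 0.065 0 0 0 0;0 0 0.065 0 0 0 0",
)

```text
time: 7.6
position: [0.5241, 0.3727, 0.031]
tool_rot: [0.758, 0.653, 0.001, 0.0]
ft_force: [0.1, -0.4, 1.8]
grip_width: 0.0432
grip_force: 30.0
```

move_arm(
  moves="0 0 0 0 0 0 1;0 0 0 0 0 0 1;0 0 0 0 0 0 1;0 0 0 0 0 0 1;0 0 0 0 0 0 1",
)

```text
time: 8.1
position: [0.523, 0.372, 0.0298]
tool_rot: [0.758, 0.653, -0.001, -0.0]
ft_force: [-0.3, 0.1, 0.1]
grip_width: 0.0752
grip_force: 0.0
```

move_arm(
  moves="0 0 -0.4 0 0 0 1;0 0 -0.8 0 0 0 1;-0.3 0.05 -1 0 0 0 1;-0.7 0.12 -1 0 0 0 1;-1 0.2 -1 0 0 0 1",
)

```text
time: 8.6
position: [0.5278, 0.269, 0.1309]
tool_rot: [0.757, 0.653, -0.0, 0.0]
ft_force: [0.3, 0.3, -0.1]
grip_width: 0.0869
grip_force: 0.0
```

move_arm(
  moves="-0.4 0.1 -0.4 0 0 0 1;-0.8 0.2 -0.8 0 0 0 1;-1 0.24 -1 0 0 0 1",
)

```text
time: 8.9
position: [0.5371, 0.1662, 0.231]
tool_rot: [0.758, 0.652, -0.0, -0.0]
ft_force: [1.6, -0.3, 0.7]
grip_width: 0.0869
grip_force: 0.0
```

move_arm(
  moves="-0.5 0 0 0 0 0 1;-1 0 0 0 0 0 1;-1 0 0 0 0 0 1;-1 0 0 0 0 0 1",
)

```text
time: 9.3
position: [0.5221, 0.068, 0.23]
tool_rot: [0.759, 0.651, -0.0, -0.001]
ft_force: [0.4, 1.0, 0.3]
grip_width: 0.0874
grip_force: 0.0
```

```bash
python3 - <<'E'
from h import *
import pickle
c=cam('wrist','w3.png');pickle.dump(c,open('w3.pkl','wb'));st()
t=cam('top','t3.png');pickle.dump(t,open('t3.pkl','wb'))
E
```

```text
9.35 [0.5222 0.0691 0.2299] [[0.149, 0.989, -0.001], [0.989, -0.149, 0.001], [0.001, -0.001, -1.0]] [-8.100e-02  4.010e-01  1.681e+00  1.000e-03  1.060e+00  6.900e-02] [ 0.1  0.3 -0.4] 0.08686071892239852 0.0
```

View pics/w3.png

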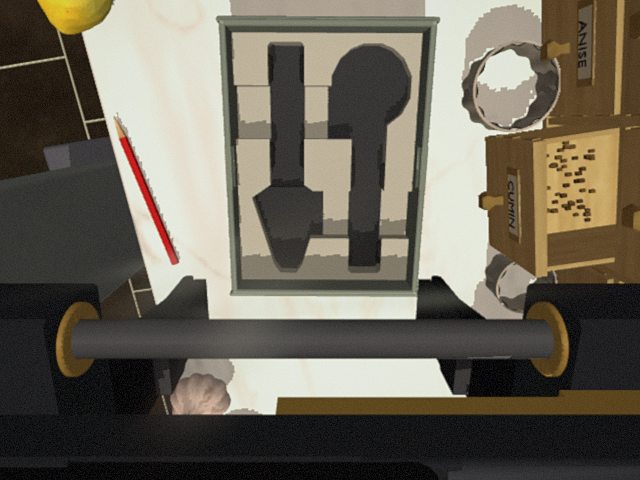

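The wrist view shows the open case with outer rim corners at about (218,18), (438,18), (416,294) and (231,294). The wedge cutout runs from handle end (287,44) to tip (288,270). The round cutout is centred at (371,90), with its handle end at (364,270).

```bash
python3 - <<'E'
from h import *
import pickle
c=pickle.load(open('w3.pkl','rb'))
P=[ray(c,u,v,.048) for u,v in((218,17),(438,17),(416,294),(231,294))]
for i in range(4): d=P[(i+1)%4]-P[i];print(np.linalg.norm(d),np.degrees(np.arctan2(d[1],d[0])))
C=np.mean(P,0);print(C)
th=np.radians(-8.5);ex=np.array([np.cos(th),np.sin(th)]);ey=np.array([-ex[1],ex[0]])
for n,u,v in(('sliceslotL',269,60),('sliceslotR',304,60),('L2',271,180),('R2',303,180),('end',287,44),('tip',289,270),('wL',350,200),('wR',384,160),('wR2',380,232),('wL2',350,232),('wend',364,271),('round top',371,44),('rL',330,90),('rR',411,90)):
    p=(ray(c,u,v,.024)-C)[:2];print(n,np.round([p@ex*1e3,p@ey*1e3],1))
for n,q in dict(pcenter=(.524,.3725,.0155)).items(): print(n)
E
python3 -c "
import cv2
a=cv2.imread('pics/t3.png')[200:320,370:510]
cv2.imwrite('pics/c3.png',cv2.resize(a,None,fx=5.5,fy=5,interpolation=cv2.INTER_CUBIC)[:, :])"
```

```text
0.15724764816177353 -8.748140893434686
0.21338441122806817 -99.20900400222553
0.1570302768558507 171.29450314878537
0.2134996446438722 80.84959287329048
[0.53772813 0.10267008 0.048     ]
sliceslotL [-44.1  81.4]
sliceslotR [-16.6  81.2]
L2 [-45.3 -13. ]
R2 [-18.3 -13.1]
end [-29.7  92.9]
tip [-31.6 -93.7]
wL [ 21.8 -30.4]
wR [49.5  3.3]
wR2 [ 48.6 -58.8]
wL2 [ 22.4 -58.7]
wend [ 35.6 -94.9]
round top [35.7 92.6]
rL [ 4.  58.8]
rR [68.8 58.6]
pcenter
```

move_arm(
  moves="-0.5 0.04 0 0 0 0 1;-0.97 0.08 0 0 0 0 1",
)

```text
time: 9.6
position: [0.5163, -0.0262, 0.2299]
tool_rot: [0.755, 0.655, 0.0, -0.0]
ft_force: [0.8, -0.3, 0.7]
grip_width: 0.0872
grip_force: 0.0
```

move_arm(
  moves="-0.5 0.04 0 0 0 0 1;-0.97 0.08 0 0 0 0 1",
)

```text
time: 9.8
position: [0.51, -0.125, 0.2299]
tool_rot: [0.756, 0.654, 0.0, -0.0]
ft_force: [0.4, -0.0, 0.3]
grip_width: 0.0871
grip_force: 0.0
```

move_arm(
  moves="-0.5 0.04 0 0 0 0 1;-0.97 0.08 0 0 0 0 1",
)

```text
time: 10.0
position: [0.5038, -0.2225, 0.2299]
tool_rot: [0.757, 0.654, 0.0, -0.0]
ft_force: [1.3, -0.0, -0.0]
grip_width: 0.0871
grip_force: 0.0
```

move_arm(
  moves="-0.5 0.04 0 0 0 -0.08 1;-0.97 0.08 0 0 0 -0.17 1;-0.97 0.08 0 0 0 -0.25 1;-0.97 0.08 0 0 0 -0.25 1;-0.97 0.08 0 0 0 -0.25 1",
)

```text
time: 10.5
position: [0.4972, -0.3175, 0.2295]
tool_rot: [0.616, 0.788, 0.0, -0.001]
ft_force: [0.3, -0.2, -0.6]
grip_width: 0.0869
grip_force: 0.0
```

```bash
python3 - <<'E'
from h import *
import pickle
c=cam('wrist','w4.png');pickle.dump(c,open('w4.pkl','wb'));st()
E
```

```text
10.55 [ 0.4972 -0.3173  0.2297] [[-0.242, 0.97, -0.001], [0.97, 0.242, 0.001], [0.001, -0.0, -1.0]] [-0.758  0.485  1.527  0.     1.132 -1.002] [-0.2 -0.2  0.2] 0.08681181559530705 0.0
```

View pics/w4.png

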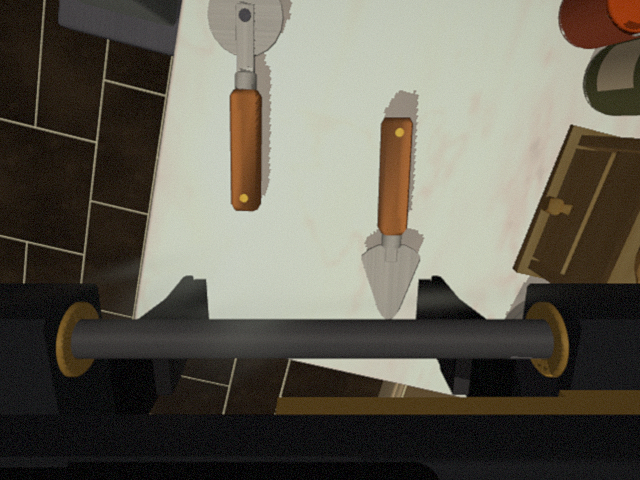

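In the wrist view, the wheel handle runs (246,89)→(246,211) with its axle at (245,15). The slice handle runs (397,118)→(393,234) with its tip at (389,319).

```bash
python3 - <<'E'
from h import *
import pickle
c=pickle.load(open('w4.pkl','rb'))
o=robot.get_obs();M=R.from_quat(o['tool_rot']).as_matrix()
def rep(n,a,b,t):
    a=ray(c,*a,.014);b=ray(c,*b,.014);t=ray(c,*t,.013)
    d=b-a;e=t-a
    print(n,'len',np.linalg.norm(d),np.linalg.norm(e),'ang',np.degrees(np.arctan2(d[1],d[0])),np.degrees(np.arctan2(e[1],e[0])),'mid',(a+b)/2,a+e/np.linalg.norm(e)*.05)
    m=a+e/np.linalg.norm(e)*.05;print('   tool shift',M.T@(m-o['position']))
rep('slice',(397,118),(393.5,235),(389,319))
rep('wheel',(246,211),(246,89),(245,15))
print(np.degrees(np.arctan2(M[1,0],M[0,0])))
E
```

```text
slice len 0.10128321750169136 0.184478637634853 ang -74.79969218834502 -75.3274274029519 mid [ 0.56119365 -0.27724689  0.014     ] [ 0.56058027 -0.27674572  0.01372897]
   tool shift [0.02372823 0.07142156 0.21600044]
wheel len 0.10230014458863733 0.15764296572689862 ang 101.57451776067735 101.91597853318294 mid [ 0.43114809 -0.28636869  0.014     ] [ 0.43108731 -0.28755702  0.01368283]
   tool shift [ 0.04456706 -0.05684004  0.21613511]
104.00084045990656
```

move_arm(
  moves="0.24 0.4 0.3 0 0 -0.009 1;0.24 0.71 0.7 0 0 -0.009 1;0.24 0.71 1 0 0 -0.009 1",
)

```text
time: 10.85
position: [0.5635, -0.2757, 0.1297]
tool_rot: [0.609, 0.793, 0.001, 0.002]
ft_force: [-0.2, -0.9, -0.1]
grip_width: 0.0872
grip_force: 0.0
```

move_arm(
  moves="0 0 0.4 0 0 0 1;0 0 0.8 0 0 0 1;0 0 1 0 0 0 1;0 0 1 0 0 0 1",
)

```text
time: 11.25
position: [0.558, -0.2754, 0.0268]
tool_rot: [0.61, 0.793, -0.0, -0.004]
ft_force: [0.2, 0.4, 0.7]
grip_width: 0.0872
grip_force: 0.0
```

move_arm(
  moves="0 0 0.08 0 0 0 1;0 0 0.12 0 0 0 1;0 0 0.12 0 0 0 1;0 0 0.12 0 0 0 1",
)

```text
time: 11.65
position: [0.5603, -0.2793, 0.0192]
tool_rot: [0.61, 0.792, 0.0, 0.001]
ft_force: [-0.4, 0.0, 0.1]
grip_width: 0.087
grip_force: 0.0
```

move_arm(
  moves="0 0 0 0 0 0 0;0 0 0 0 0 0 0;0 0 0 0 0 0 0;0 0 0 0 0 0 0;0 0 0 0 0 0 0;0 0 0 0 0 0 0;0 0 0 0 0 0 0;0 0 0 0 0 0 0;0 0 0 0 0 0 0;0 0 0 0 0 0 0;0 0 0 0 0 0 0;0 0 0 0 0 0 0",
  squeeze=45,
)

```text
time: 12.85
position: [0.5598, -0.2789, 0.0181]
tool_rot: [0.61, 0.792, 0.0, 0.0]
ft_force: [-0.9, -0.1, -0.8]
grip_width: 0.0253
grip_force: 45.0
```

move_arm(
  moves="0 0 -0.3 0 0 0 0;0 0 -0.7 0 0 0 0;0 0 -1 0 0 0 0",
)

```text
time: 13.15
position: [0.5598, -0.279, 0.1195]
tool_rot: [0.61, 0.792, -0.0, 0.0]
ft_force: [-0.3, -0.3, -1.4]
grip_width: 0.0254
grip_force: 45.0
```

move_arm(
  moves="0.42 0.063 0 0 0 0 0;0.85 0.126 0 0 0 0 0",
)

```text
time: 13.35
position: [0.551, -0.1943, 0.1196]
tool_rot: [0.611, 0.791, 0.0, 0.002]
ft_force: [-0.1, 1.0, -1.3]
grip_width: 0.0258
grip_force: 45.0
```

move_arm(
  moves="0.42 0.063 0 0 0 0 0;0.85 0.126 0 0 0 0 0",
)

```text
time: 13.55
position: [0.54, -0.1068, 0.1182]
tool_rot: [0.611, 0.792, -0.0, -0.0]
ft_force: [0.4, -0.4, -2.0]
grip_width: 0.0252
grip_force: 45.0
```

move_arm(
  moves="0.42 0.063 0 0 0 0 0;0.85 0.126 0 0 0 0 0",
)

```text
time: 13.75
position: [0.5306, -0.0212, 0.1181]
tool_rot: [0.61, 0.792, -0.0, -0.0]
ft_force: [0.7, -0.3, -2.5]
grip_width: 0.0249
grip_force: 45.0
```

move_arm(
  moves="0.42 0.063 0 0 0 0 0;0.85 0.126 0 0 0 0 0",
)

```text
time: 13.95
position: [0.5211, 0.0642, 0.1181]
tool_rot: [0.61, 0.792, -0.0, -0.0]
ft_force: [0.6, -0.3, -1.6]
grip_width: 0.0252
grip_force: 45.0
```

move_arm(
  moves="0.42 0.063 0 0 0 0.08 0;0.85 0.126 0 0 0 0.17 0;0.85 0.126 0 0 0 0.263 0;0.85 0.126 0 0 0 0.263 0;0.85 0.126 0 0 0 0.263 0;0.85 0.126 0 0 0 0.263 0",
)

```text
time: 14.55
position: [0.5123, 0.1472, 0.1181]
tool_rot: [0.76, 0.65, -0.0, -0.0]
ft_force: [0.9, -1.3, -1.2]
grip_width: 0.0253
grip_force: 45.0
```

```bash
cat >> h.py <<'E'
def goto(x,y,z,ang):
    o=robot.get_obs();M=R.from_quat(o['tool_rot']).as_matrix()
    a=np.degrees(np.arctan2(M[1,0],M[0,0]))
    print('shift',np.round(10*(M.T@(np.array([x,y,z])-o['position'])),3),'turn',round(-(ang-a)/90,4))
E
python3 - <<'E'
from h import *
import pickle
st();goto(.5124,.1477,.084,81.1)
c=cam('wrist','w5.png');pickle.dump(c,open('w5.pkl','wb'))
E
```

```text
14.55 [0.5123 0.1472 0.1181] [[0.154, 0.988, -0.0], [0.988, -0.154, -0.0], [-0.0, -0.0, -1.0]] [ 0.07   0.576  1.766 -0.     0.8    0.225] [ 0.9 -1.3 -1.2] 0.02525716909553693 44.99719608575106
shift [0.005 0.    0.341] turn 0.0006
```

View pics/w5.png

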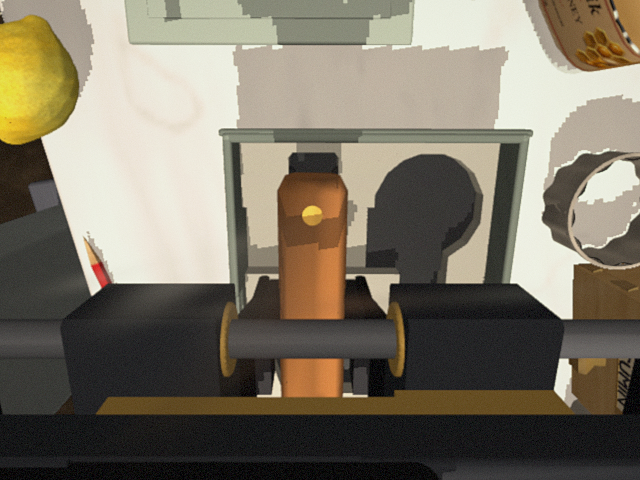

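The handle end is seen at (312,172), edges u≈279–347. The slot end is at (313,153) with edges at 289 and 337, the rim top at (220,130)–(532,130), and the round head spans about u 373–482. I'll compare them by height.

```bash
python3 - <<'E'
from h import *
import pickle
c=pickle.load(open('w5.pkl','rb'))
C=np.array([.5377,.1027]);th=np.radians(-8.9);ex=np.array([np.cos(th),np.sin(th)]);ey=np.array([-ex[1],ex[0]])
for n,u,v,z in(('slotend',313,153,.024),('slotL',289,155,.024),('slotR',337,155,.024),('handle end',312,173,.113),('hL',279,200,.113),('hR',347,200,.113),('rimL',220,130,.048),('rimR',532,130,.048),('rimmid',376,130,.048),('head top',430,154,.024),('head R',482,200,.024)):
    p=ray(c,u,v,z)[:2]-C;print(n,np.round([p@ex*1e3,p@ey*1e3],1))
o=robot.get_obs()['position'][:2]-C;print('tcp',o@ex,o@ey)
E
```

```text
slotend [-31.6  94.2]
slotL [-45.3  93. ]
slotR [-18.  93.]
handle end [-32.2  93.6]
hL [-44.5  83.6]
hR [-19.1  83.6]
rimL [-78.9 107.4]
rimR [ 79.2 107.5]
rimmid [  0.2 107.5]
head top [35.1 93.6]
head R [67.6 67.1]
tcp -0.031878586789004 0.03991010173660156
```

move_arm(
  moves="0 0 0.3 0 0 0 0;0 0 0.5 0 0 0 0;0 0 0.65 0 0 0 0;0 0 0.72 0 0 0 0;0 0 0.76 0 0 0 0;0 0 0.8 0 0 0 0;0 0 0.83 0 0 0 0;0 0 0.83 0 0 0 0",
)

```text
time: 15.4
position: [0.5129, 0.148, 0.0354]
tool_rot: [0.76, 0.65, 0.001, 0.0]
ft_force: [0.0, 0.5, -1.5]
grip_width: 0.0251
grip_force: 45.0
```

move_arm(
  moves="0 0 0.03 0 0 0 0;0 0 0.05 0 0 0 0;0 0 0.07 0 0 0 0;0 0 0.09 0 0 0 0;0 0 0.11 0 0 0 0;0 0 0.12 0 0 0 0;0 0 0.12 0 0 0 0;0 0 0.12 0 0 0 0",
)

```text
time: 16.2
position: [0.5131, 0.1483, 0.0242]
tool_rot: [0.76, 0.65, 0.001, 0.001]
ft_force: [0.0, -0.4, 6.1]
grip_width: 0.0251
grip_force: 45.0
```

move_arm(
  moves="0 0 0.01 0 0 0 0;0 0 0.02 0 0 0 0;0 0 0.02 0 0 0 0",
)

```text
time: 16.5
position: [0.5132, 0.1483, 0.024]
tool_rot: [0.76, 0.65, 0.001, 0.001]
ft_force: [-2.5, -1.5, 19.2]
grip_width: 0.0253
grip_force: 45.0
```

move_arm(
  moves="0 0 -0.02 0 0 0 0.42;0 0 -0.02 0 0 0 0.42;0 0 -0.02 0 0 0 0.42;0 0 -0.4 0 0 0 0.42;0 0 -0.8 0 0 0 1;0 0 -1 0 0 0 1;0 0 -1 0 0 0 1",
)

```text
time: 17.2
position: [0.5141, 0.1483, 0.1236]
tool_rot: [0.76, 0.65, 0.002, 0.002]
ft_force: [0.4, 0.2, -0.8]
grip_width: 0.0531
grip_force: 0.0
```

move_arm(
  moves="-0.44 -0.013 0 0 0 0 1;-0.887 -0.027 0 0 0 0 1",
)

```text
time: 17.4
position: [0.4951, 0.061, 0.1202]
tool_rot: [0.758, 0.652, -0.0, -0.0]
ft_force: [-0.5, -0.1, -0.5]
grip_width: 0.0684
grip_force: 0.0
```

move_arm(
  moves="-0.44 -0.013 0 0 0 0 1;-0.887 -0.027 0 0 0 0 1",
)

```text
time: 17.6
position: [0.4781, -0.0274, 0.1199]
tool_rot: [0.759, 0.651, -0.001, -0.001]
ft_force: [0.1, -0.5, -0.6]
grip_width: 0.0829
grip_force: 0.0
```

move_arm(
  moves="-0.44 -0.013 0 0 0 0 1;-0.887 -0.027 0 0 0 0 1",
)

```text
time: 17.8
position: [0.4617, -0.1148, 0.1198]
tool_rot: [0.76, 0.65, -0.0, -0.001]
ft_force: [0.5, -0.1, 0.2]
grip_width: 0.0865
grip_force: 0.0
```

move_arm(
  moves="-0.44 -0.013 0 0 0 0 1;-0.887 -0.027 0 0 0 0 1",
)

```text
time: 18.0
position: [0.4453, -0.202, 0.1197]
tool_rot: [0.76, 0.65, -0.0, -0.001]
ft_force: [0.7, -0.2, 0.2]
grip_width: 0.0868
grip_force: 0.0
```

move_arm(
  moves="-0.44 -0.013 0 0 0 -0.08 1;-0.887 -0.027 0 0 0 -0.16 1;-0.887 -0.027 0 0 0 -0.23 1;-0.887 -0.027 0 0 0 -0.23 1;-0.887 -0.027 0 0 0 -0.23 1",
)

```text
time: 18.5
position: [0.4295, -0.2868, 0.1199]
tool_rot: [0.631, 0.775, 0.0, -0.002]
ft_force: [-0.2, -0.2, 0.6]
grip_width: 0.0874
grip_force: 0.0
```

```bash
python3 - <<'E'
from h import *
st();goto(.43115,-.287,.0185,101.8)
E
```

```text
18.5 [ 0.4295 -0.2868  0.1199] [[-0.202, 0.979, -0.002], [0.979, 0.202, 0.003], [0.003, -0.002, -1.0]] [-0.806  0.558  1.804  0.     0.783 -1.01 ] [-0.2 -0.2  0.6] 0.08736296531824604 0.0
shift [-0.008  0.018  1.014] turn -0.0013
```

move_arm(
  moves="-0.005 0.015 0.3 0 0 0 1;-0.005 0.015 0.6 0 0 0 1;-0.005 0.015 0.85 0 0 0 1;-0.005 0.015 1 0 0 0 1;-0.005 0.015 1 0 0 0 1;-0.005 0.015 1 0 0 0 1",
)

```text
time: 19.1
position: [0.432, -0.287, 0.021]
tool_rot: [0.63, 0.776, 0.0, -0.001]
ft_force: [-0.7, 0.7, -0.5]
grip_width: 0.0873
grip_force: 0.0
```

move_arm(
  moves="0 0 0.01 0 0 0 0;0 0 0.01 0 0 0 0;0 0 0.01 0 0 0 0;0 0 0.01 0 0 0 0;0 0 0.01 0 0 0 0;0 0 0.01 0 0 0 0;0 0 0.01 0 0 0 0;0 0 0.01 0 0 0 0;0 0 0.01 0 0 0 0;0 0 0.01 0 0 0 0;0 0 0.01 0 0 0 0;0 0 0.01 0 0 0 0",
)

```text
time: 20.3
position: [0.4319, -0.2882, 0.0201]
tool_rot: [0.631, 0.776, 0.0, -0.0]
ft_force: [-0.2, 0.0, -0.0]
grip_width: 0.0249
grip_force: 45.0
```

```bash
python3 - <<'E'
from h import *
st();goto(.43115,-.287,.0185,101.8)
E
```

```text
20.3 [ 0.4319 -0.2882  0.0201] [[-0.205, 0.979, -0.0], [0.979, 0.205, 0.0], [0.0, -0.0, -1.0]] [-0.804  0.742  1.843 -0.     0.556 -1.01 ] [-0.2  0.  -0. ] 0.024879688395305154 44.99737065285444
shift [ 0.013 -0.005  0.016] turn 0.0002
```

move_arm(
  moves="0 0 -0.3 0 0 0 0;0 0 -0.7 0 0 0 0;0 0 -1 0 0 0 0",
)

```text
time: 20.6
position: [0.432, -0.2882, 0.1215]
tool_rot: [0.631, 0.776, 0.0, 0.0]
ft_force: [1.0, -1.0, -1.2]
grip_width: 0.0248
grip_force: 45.0
```

move_arm(
  moves="0.38 0.25 0 0 0 0 0;0.767 0.504 0 0 0 0 0",
)

```text
time: 20.8
position: [0.4665, -0.2037, 0.1215]
tool_rot: [0.632, 0.775, 0.0, 0.002]
ft_force: [1.1, 0.7, -1.5]
grip_width: 0.0254
grip_force: 45.0
```

move_arm(
  moves="0.38 0.25 0 0 0 0 0;0.767 0.504 0 0 0 0 0",
)

```text
time: 21.0
position: [0.4994, -0.1159, 0.1202]
tool_rot: [0.631, 0.776, 0.0, -0.0]
ft_force: [-0.4, -0.3, -1.0]
grip_width: 0.0251
grip_force: 45.0
```

move_arm(
  moves="0.38 0.25 0 0 0 0 0;0.767 0.504 0 0 0 0 0",
)

```text
time: 21.2
position: [0.533, -0.0302, 0.12]
tool_rot: [0.631, 0.776, -0.0, -0.0]
ft_force: [-0.0, -0.8, -0.3]
grip_width: 0.0252
grip_force: 45.0
```

move_arm(
  moves="0.38 0.25 0 0 0 0.08 0;0.767 0.504 0 0 0 0.16 0;0.767 0.504 0 0 0 0.23 0;0.767 0.504 0 0 0 0.23 0;0.767 0.504 0 0 0 0.23 0;0.767 0.504 0 0 0 0.23 0",
)

```text
time: 21.8
position: [0.5659, 0.0524, 0.1199]
tool_rot: [0.76, 0.65, -0.0, -0.0]
ft_force: [1.1, -0.2, -1.0]
grip_width: 0.0253
grip_force: 45.0
```

```bash
python3 - <<'E'
from h import *
import pickle
st();goto(.5664,.0533,.086,81.1)
c=cam('wrist','w6.png');pickle.dump(c,open('w6.pkl','wb'))
E
```

```text
21.8 [0.5659 0.0524 0.1199] [[0.154, 0.988, -0.001], [0.988, -0.154, -0.0], [-0.0, -0.001, -1.0]] [-0.104  0.608  1.675 -0.     0.859  0.051] [ 1.1 -0.2 -1. ] 0.02525646368273211 44.99702408909798
shift [0.009 0.004 0.339] turn 0.0002
```

View pics/w6.png

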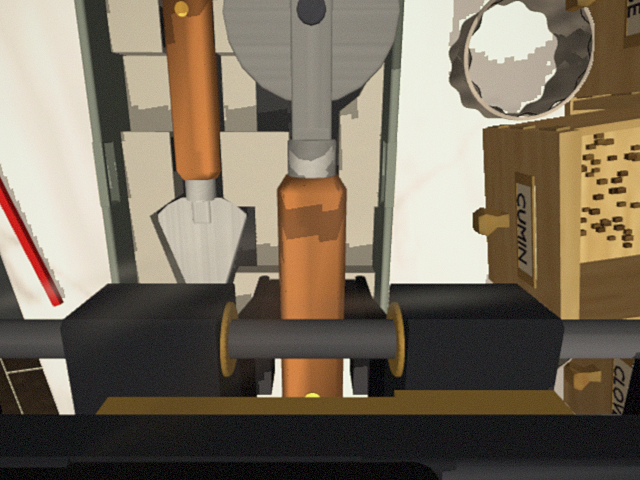

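The slice sits in its cutout. The held wheel shows its handle front end at (312,178) and its axle at (311,10), with handle edges 279–346. I'll check both in case coordinates.

```bash
python3 - <<'E'
from h import *
import pickle
c=pickle.load(open('w6.pkl','rb'))
C=np.array([.5377,.1027]);th=np.radians(-8.9);ex=np.array([np.cos(th),np.sin(th)]);ey=np.array([-ex[1],ex[0]])
for n,u,v,z in(('hfront(want 7.5)',312,177,.113),('axle(want 62.5)',311,10,.116),('hL',280,220,.113),('hR',346,220,.113),('slice front(want -32,-7.5)',198,179,.02),('wheelnear(want 32.5)',311,102,.113)):
    p=ray(c,u,v,z)[:2]-C;print(n,np.round([p@ex*1e3,p@ey*1e3],1))
o=robot.get_obs()['position'][:2]-C;print('tcp',o@ex,o@ey)
E
```

```text
hfront(want 7.5) [35.4  6.6]
axle(want 62.5) [35.1 62.2]
hL [23.1 -9.8]
hR [48.4 -9.8]
slice front(want -32,-7.5) [-32.3  -6.8]
wheelnear(want 32.5) [35.  33.3]
tcp 0.035765365824273705 -0.0453911949120268
```

move_arm(
  moves="0.005 0.004 0.3 0 0 0 0;0.005 0.004 0.5 0 0 0 0;0.005 0.004 0.65 0 0 0 0;0.005 0.004 0.72 0 0 0 0;0.005 0.004 0.76 0 0 0 0;0.005 0.004 0.8 0 0 0 0;0.005 0.004 0.83 0 0 0 0;0.005 0.004 0.83 0 0 0 0",
)

```text
time: 22.65
position: [0.567, 0.0537, 0.0373]
tool_rot: [0.76, 0.65, 0.0, 0.0]
ft_force: [0.3, 0.2, -1.6]
grip_width: 0.0253
grip_force: 45.0
```

move_arm(
  moves="0 0 0.03 0 0 0 0;0 0 0.05 0 0 0 0;0 0 0.07 0 0 0 0;0 0 0.09 0 0 0 0;0 0 0.11 0 0 0 0;0 0 0.12 0 0 0 0;0 0 0.13 0 0 0 0;0 0 0.14 0 0 0 0;0 0 0.14 0 0 0 0",
)

```text
time: 23.55
position: [0.5675, 0.0537, 0.0265]
tool_rot: [0.76, 0.65, 0.001, 0.001]
ft_force: [-4.6, -0.7, 20.4]
grip_width: 0.0251
grip_force: 45.0
```

move_arm(
  moves="0 0 -0.02 0 0 0 0.42;0 0 -0.02 0 0 0 0.42;0 0 -0.02 0 0 0 0.42;0 0 -0.4 0 0 0 0.42;0 0 -0.8 0 0 0 1;0 0 -1 0 0 0 1;0 0 -1 0 0 0 1",
)

```text
time: 24.25
position: [0.5692, 0.0537, 0.1259]
tool_rot: [0.76, 0.65, 0.002, 0.002]
ft_force: [0.0, -0.2, -0.8]
grip_width: 0.0531
grip_force: 0.0
```

move_arm(
  moves="0.4 -0.12 0 0 0 0 1;0.77 -0.23 0 0 0 0 1",
)

```text
time: 24.45
position: [0.5556, 0.1335, 0.122]
tool_rot: [0.761, 0.649, -0.001, -0.001]
ft_force: [0.7, 0.3, -1.0]
grip_width: 0.0685
grip_force: 0.0
```

move_arm(
  moves="0.4 -0.12 0 0 0 0 1;0.77 -0.23 0 0 0 0 1",
)

```text
time: 24.65
position: [0.544, 0.2144, 0.1215]
tool_rot: [0.76, 0.65, -0.001, -0.001]
ft_force: [0.2, 0.3, 0.6]
grip_width: 0.0831
grip_force: 0.0
```

move_arm(
  moves="0.4 -0.12 0 0 0 0 1;0.77 -0.23 0 0 0 0 1",
)

```text
time: 24.85
position: [0.5331, 0.2942, 0.1213]
tool_rot: [0.76, 0.65, -0.001, -0.001]
ft_force: [1.6, 0.3, 0.3]
grip_width: 0.0864
grip_force: 0.0
```

move_arm(
  moves="0.4 -0.12 0 0 0 0 1;0.77 -0.23 0 0 0 -0.004 1;0.77 -0.23 0 0 0 -0.004 1;0.77 -0.23 0 0 0 -0.004 1;0.77 -0.23 0 0 0 -0.004 1",
)

```text
time: 25.35
position: [0.523, 0.3711, 0.1219]
tool_rot: [0.758, 0.652, -0.001, -0.0]
ft_force: [-0.1, -0.8, -0.3]
grip_width: 0.087
grip_force: 0.0
```

```bash
python3 - <<'E'
from h import *
st();goto(.524,.3727,.031,81.4)
E
```

```text
25.35 [0.523  0.3711 0.1219] [[0.149, 0.989, -0.002], [0.989, -0.149, -0.002], [-0.002, -0.002, -1.0]] [ 4.43e-01  6.84e-01  1.48e+00 -1.00e-03  9.80e-01  5.93e-01] [-0.1 -0.8 -0.3] 0.08697011991242821 0.0
shift [0.019 0.009 0.909] turn 0.0005
```

move_arm(
  moves="0.015 0.005 0.3 0 0 0 1;0.015 0.005 0.6 0 0 0 1;0.015 0.005 0.8 0 0 0 1;0.015 0.005 0.9 0 0 0 1;0.015 0.005 0.9 0 0 0 1;0.015 0.005 0.9 0 0 0 1",
)

```text
time: 25.95
position: [0.5251, 0.3732, 0.0337]
tool_rot: [0.758, 0.652, 0.0, 0.0]
ft_force: [0.7, 0.1, -1.3]
grip_width: 0.0867
grip_force: 0.0
```

move_arm(
  moves="0 0 0 0 0 0 0;0 0 0 0 0 0 0;0 0 0 0 0 0 0;0 0 0 0 0 0 0;0 0 0 0 0 0 0;0 0 0 0 0 0 0;0 0 0 0 0 0 0;0 0 0 0 0 0 0;0 0 0 0 0 0 0;0 0 0 0 0 0 0",
  squeeze=30,
)

```text
time: 26.95
position: [0.5245, 0.374, 0.0339]
tool_rot: [0.758, 0.653, 0.0, 0.0]
ft_force: [-1.2, 0.1, 5.7]
grip_width: 0.0429
grip_force: 30.0
```

```bash
python3 - <<'E'
from h import *
st();goto(.5385,.1063,.0674,81.4)
E
```

```text
26.95 [0.5245 0.374  0.0339] [[0.148, 0.989, 0.001], [0.989, -0.148, 0.001], [0.001, 0.001, -1.0]] [0.446 0.811 1.512 0.    0.818 0.595] [-1.2  0.1  5.7] 0.04288695226701347 30.000902575993678
shift [-2.627  0.535 -0.336] turn 0.0008
```

move_arm(
  moves="0 0 -0.1 0 0 0 0;0 0 -0.3 0 0 0 0;0 0 -0.6 0 0 0 0;0 0 -0.9 0 0 0 0",
)

```text
time: 27.35
position: [0.5233, 0.3732, 0.123]
tool_rot: [0.758, 0.653, -0.002, -0.0]
ft_force: [0.4, -0.7, -3.5]
grip_width: 0.0431
grip_force: 30.0
```

move_arm(
  moves="-0.25 0.05 0 0 0 0 0;-0.55 0.11 0 0 0 0 0;-0.871 0.179 0 0 0 0 0",
)

```text
time: 27.65
position: [0.5283, 0.2844, 0.1233]
tool_rot: [0.757, 0.653, -0.0, -0.0]
ft_force: [1.5, -0.1, -3.2]
grip_width: 0.0427
grip_force: 30.0
```

move_arm(
  moves="-0.3 0.06 0 0 0 0 0;-0.6 0.12 0 0 0 0 0;-0.871 0.179 0 0 0 0 0",
)

```text
time: 27.95
position: [0.5331, 0.1947, 0.1229]
tool_rot: [0.758, 0.653, -0.001, -0.0]
ft_force: [1.0, -0.8, -3.1]
grip_width: 0.0426
grip_force: 30.0
```

move_arm(
  moves="-0.3 0.06 0 0 0 0 0;-0.6 0.12 0 0 0 0 0;-0.8 0.165 0 0 0 0 0;-0.871 0.179 0 0 0 0 0;-0.871 0.179 0 0 0 0 0;-0.871 0.179 0 0 0 0 0;-0.871 0.179 0 0 0 0 0",
)

```text
time: 28.65
position: [0.5384, 0.1085, 0.1231]
tool_rot: [0.757, 0.653, 0.0, -0.0]
ft_force: [-0.5, 0.7, -3.2]
grip_width: 0.0428
grip_force: 30.0
```

```bash
python3 - <<'E'
from h import *
c=cam('scene','s7.png');st();goto(.5389,.1076,.0704,81.4)
E
```

```text
28.7 [0.5384 0.1085 0.1231] [[0.147, 0.989, -0.0], [0.989, -0.147, 0.0], [0.0, -0.0, -1.0]] [-0.005  0.584  1.722  0.     0.836  0.142] [-0.7 -0.6 -1.5] 0.04302617358282207 29.999423313056468
shift [-0.008  0.006  0.527] turn 0.0019
```

move_arm(
  moves="-0.008 0.005 0.2 0 0 0 0;-0.008 0.005 0.34 0 0 0 0;-0.008 0.005 0.38 0 0 0 0;-0.008 0.005 0.38 0 0 0 0;-0.008 0.005 0.38 0 0 0 0",
)

```text
time: 29.2
position: [0.5394, 0.1069, 0.0856]
tool_rot: [0.757, 0.653, 0.0, 0.0]
ft_force: [-0.7, -0.5, -2.7]
grip_width: 0.0426
grip_force: 30.0
```

move_arm(
  moves="0 0 0.03 0 0 0 0;0 0 0.06 0 0 0 0;0 0 0.09 0 0 0 0;0 0 0.12 0 0 0 0;0 0 0.14 0 0 0 0;0 0 0.15 0 0 0 0;0 0 0.16 0 0 0 0;0 0 0.16 0 0 0 0",
)

```text
time: 30.0
position: [0.5389, 0.1065, 0.0704]
tool_rot: [0.758, 0.653, -0.0, 0.0]
ft_force: [-2.9, -1.2, 7.1]
grip_width: 0.0431
grip_force: 30.0
```

move_arm(
  moves="0 0 0.01 0 0 0 1;0 0 0.01 0 0 0 1;0 0 0.01 0 0 0 1;0 0 0.01 0 0 0 1;0 0 0.01 0 0 0 1;0 0 0.01 0 0 0 1;0 0 0.01 0 0 0 1;0 0 0.01 0 0 0 1",
)

```text
time: 30.8
position: [0.539, 0.1065, 0.068]
tool_rot: [0.758, 0.653, -0.0, -0.0]
ft_force: [-0.5, 0.3, -0.3]
grip_width: 0.0863
grip_force: 0.0
```

move_arm(
  moves="0 0 -0.4 0 0 0 1;0 0 -0.8 0 0 0 1;0 0 -1 0 0 0 1",
)

```text
time: 31.1
position: [0.5405, 0.1066, 0.1709]
tool_rot: [0.758, 0.653, 0.002, 0.001]
ft_force: [0.8, 0.3, -0.1]
grip_width: 0.087
grip_force: 0.0
```

move_arm(
  moves="0 0 -0.4 0 0 0 1;0 0 -0.63 0 0 0 1;0 0 -0.63 0 0 0 1;0 0 -0.63 0 0 0 1;0 0 -0.63 0 0 0 1",
)

```text
time: 31.6
position: [0.5378, 0.1065, 0.2297]
tool_rot: [0.758, 0.653, -0.001, -0.001]
ft_force: [-0.5, 0.7, -0.4]
grip_width: 0.0871
grip_force: 0.0
```

```bash
python3 - <<'E'
from h import *
import pickle
c=cam('wrist','w8.png');pickle.dump(c,open('w8.pkl','wb'));st()
a=cv2.imread('pics/w1.png')[40:330,180:460];b=cv2.imread('pics/w8.png')[40:330,180:460]
cv2.imwrite('pics/cmp.png',cv2.resize(np.hstack([a,b]),None,fx=1.42,fy=1.42))
E
```

```text
31.65 [0.5379 0.1065 0.2295] [[0.148, 0.989, -0.004], [0.989, -0.148, 0.0], [-0.001, -0.004, -1.0]] [-0.008  0.431  1.628 -0.     1.086  0.14 ] [-0.   0.2  0.4] 0.08710907577716548 0.0
```

View pics/cmp.png

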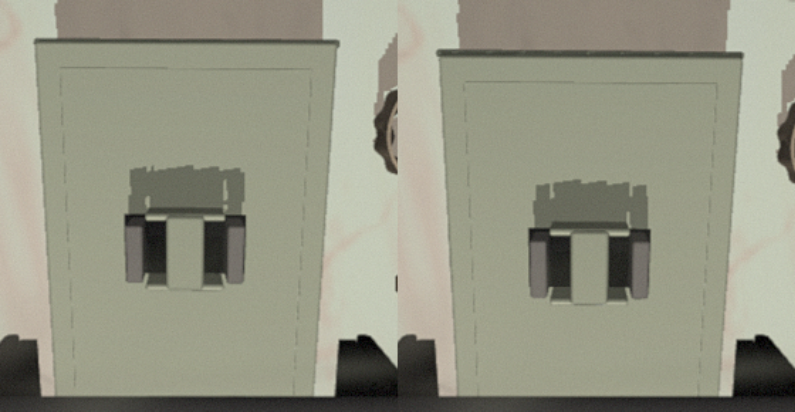

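The before and after crops match: tab span about 121 px in both, with the tabs symmetric about the pod and the cover at the same height. The catches are out and the cover is seated.

```bash
python3 -c "
from rig import robot
print(robot.hand_in())"
```

```text
the job is handed in; nothing more can be done
None
```

I handed the job in at about 32 s: both tools are pressed home in their cutouts and the cover is back on, with both catches out as far as the last camera view shows; the hand-in returned no verdict.

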